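Hold the sprung magnifier over a specimen vial

TASK

Stand the blue-capped specimen vial upright in the white socket of the magnifier stand, all the way down, setting it in rather than dropping it, and let go of it. Then take the sprung magnifier arm by its red handle, swing it round against its spring until it is hard up against its stop with the lens over the vial, and finish while still holding it there so the specimen can be viewed. Leave the orange-capped and green-capped vials and the vertebra model where they are.

Things in the scene. Friction and masses are not known exactly. Their poses are not given: they have to be found in the camera images.
- vial_blue: Rigid clear specimen vial with a blue cap, the one to be moved: 28 mm diameter, 95 mm tall, about 60 g, cap is the top 22 mm (same diameter), foot edge chamfered 2 mm. Starts upright on the tray floor (3 mm above the bench); which of the three tray places it has varies. Origin: centre of its underside; z axis up along the vial.
- vial_orange: Bystander: the same vial with an orange cap, upright in the tray. Origin: centre of its underside.
- vial_green: Bystander: the same vial with a green cap, upright in the tray. Origin: centre of its underside.
- tray: Fixed shallow stainless tray, 250 x 210 mm, wall 24 mm high and 3 mm thick, floor 3 mm thick. The three vials stand in it, at least 90 mm apart (centres). Origin: centre of its underside.
- vertebra: Bystander: loose bone-coloured vertebra model, about 100 x 66 mm and 26 mm tall, lying on the bench left of the stand. Origin: on its underside near the middle.
- stand: Fixed magnifier stand on the bench; position and yaw vary. Origin: on the vertical pivot axis, at bench height; z up. Seen from above, angles counted counterclockwise from its own x axis: the parked arm points along 120 degrees, the arm at its stop and the socket lie along 200 degrees. Grey base plate 8 mm thick, pivot column up to 124 mm; a yellow stop pin (top at 145 mm) stands 40 mm from the axis along 221 degrees.
- socket (a point): Centre of the floor of the round blind socket in the white 60 x 60 mm block on the stand, 120 mm from the pivot axis; 12 mm above the bench. Bore 32 mm diameter, 22 mm deep, chamfered mouth at 34 mm above the bench. A vial fully home has its underside at this point, and its top then lies 107 mm above the bench, 18 mm below the arm that passes over it. z axis up.
- lens_arm (a joint): Angle of the magnifier arm about the vertical pivot axis, rad: 0 parked, growing counterclockwise seen from above, 1.396 (80 degrees) at its stop. A spring drives it back to 0: torque 0.21 N m parked, 0.63 N m at the stop (about 4 N at the handle), so it swings back if let go. The arm is level, underside 125 mm and top 136 mm above the bench.
- lens_center (a point): Centre of the round lens (70 mm outside diameter, black rim) on the arm, 120 mm from the pivot axis, 131 mm above the bench. Above the socket when the arm is at its stop.
- lens_handle: Red upright round handle peg on the outer end of the arm, 165 mm from the pivot axis: 14 mm diameter, 50 mm tall, standing on the arm's top, free to be pinched or pushed from above. Origin: centre of its underside, 136 mm above the bench; its top is at 186 mm. A sleeve that also turns freely on its own upright pin, so the grip need not turn with the arm.
Things that resemble listed ones, but are neither listed nor needed, are in the scene too. Leave any purple look-alike of the vial_blue alone.

How it is judged (in metres and radians):
On the way:
1. the blue-capped vial stands fully home in the socket, let go (horizontal distance between vial_blue and socket below 0.005 m and z of vial_blue in the frame of socket between -0.004 and 0.004 m and angle between vial_blue's own z axis and vertical below 0.08 rad and contact force between the fingers and vial_blue below 0.1 N and linear speed of vial_blue below 0.02 m/s), for 0.2 s.
At the end, for the whole second after the job is handed in: Arm within 0.05 rad of its stop, still, held by the fingers on the red handle (over 1 N). Blue-capped vial in the socket, untouched, at rest: foot within 5 mm of centre, 4 mm of the floor, tilt under 0.08 rad. Other vials and vertebra within 20 mm of their start (all of step 1 and value of joint lens_arm above 1.346 rad and velocity of joint lens_arm between -0.05 and 0.05 rad/s and contact force between the fingers and lens_handle above 1 N and distance of each of vial_orange, vial_green, vertebra from where it was at the start of the episode below 0.02 m); the arm keeps its last pose, push and grip.
It fails at once if another vial or the vertebra model is moved more than 20 mm (distance of any of vial_orange, vial_green, vertebra from where it was at the start of the episode above 0.02 m).
It fails at once if a bystander vial is knocked over (angle between any of vial_orange, vial_green's own z axis and vertical above 0.5 rad).
It fails at once if the blue-capped vial is dropped (falling freely faster than 0.5 m/s, about 13 mm of fall) (linear speed of vial_blue above 0.5 m/s and contact force between anything else and vial_blue below 0.05 N).
It also fails if it takes over 61 s, if anything falls off the work surface, if the arm or the gripper's body presses on something with over 40 N, if the wrist force passes 120 N, or if a joint passes its speed limit or range.

ROBOT

A 7-joint arm with a two-finger parallel gripper is mounted at the origin on the work surface. World frame = base frame: x ahead of the robot, y to its left, z up, the work surface at z = 0. Lengths are in mm, angles in rad, forces in N, time in s.
With the tool pointing down it reaches from about 400 to 875 mm from the base axis. Payload 19.3 kg.
Tool frame: the origin (TCP) lies at the very end of the fingers, on their centre line; the grasp point (between the pads) lies 19 mm behind it (grip_point_offset is the z of the grasp point in the tool frame, in mm); z points along the fingers, x is the direction in which the jaws open and shut, and the axes are right-handed (so a half turn about z gives the same grasp; the last joint's range is limited). The gripper opens to 85 mm and grips with 20 to 120 N. Pads are 22 mm wide; open, the fingers measure 114 mm over their backs; the gripper's body (76 mm by 85 mm) begins 54 mm behind the grasp point. The pads swing forward as they close: fully open they stand 13 mm farther back than shut.
Start: joints at [-1.181, 0.521, -0.036, 1.599, 0.021, 1.021, -0.113], TCP at [277.372, 560.071, 231.291] pointing down, gripper open.
Joint ranges: [-2.91, 2.91], [-0.3, 2.13], [-1.5, 1.42], [0.17, 2.43], [-1.26, 4.41], [0.16, 1.93], [-2.52, 2.52]. Speed limits (rad/s): [1.89, 1.89, 2.39, 2.39, 3.01, 3.01, 3.01].

INTERFACE

Orientations are given as a 3x3 rotation matrix whose columns are the frame's x, y, z axes.
In Python, from workcell import movep, movel, goto_joints, open_gripper, clamp, wait, inverse_kinematics, read_state, camera, PlanningError, finish_job, grip_point_offset gives the robot as it stands. Calls block until the motion is done:
- movep(position, orientation): joint-space move of the TCP to a pose.
- movel(position, frame=None, max_speed=150, guard=None): straight line of the TCP; frame=None keeps the orientation; max_speed is the mean speed in mm/s. With guard (N) it stops when the force on the tool has changed by that much, and returns True; else False.
- goto_joints(angles): joint-space move.
- open_gripper() and clamp(): open the fingers fully, or close them until they stop; the grip force is fixed at half the most.
- wait(seconds).
- inverse_kinematics(position, orientation): joint angles nearest the present ones, or None.
- read_state(): the state.
- camera(name): name is "scene" or "top" or "wrist"; returns a dict with "image" (384x512x3 uint8, blue, green, red), "range_z" (384x512 float32, mm along the optical axis (not along the pixel's ray), 0 where there is no reading), "fx", "fy", "cx", "cy" (pixels), "cam_to_world" (4x4, takes a point from camera to world coordinates). Camera axes: x right, y up, looking along -z (the intrinsics and any distortion apply to the point x, -y, -z); pixel columns grow to the right and rows downward; lengths in mm; the calibration is good to about 2 mm. A picture is of the moment at which its call begins.
A pose or a line that the arm cannot do raises PlanningError and nothing moves.
- finish_job(): hands the job in, once; it reports no verdict.
The state is a dict: "time": time; "qpos": joint angles; "qvel": joint speeds; "joint_efforts": joint torques, N m; "eef_pos": TCP position; "tool_rot": TCP orientation; "ft_force": force on the tool from outside, world axes, zero at the start; "torque": the same for the moment, N m; "finger_gap": finger opening in mm.
Only numpy, scipy, OpenCV 4.12 (cv2) and the standard library are available. Lean on these libraries where they do the work, as an engineer would, in place of code of your own. Each camera call takes 0.05 s, during which the arm holds its last target.

## Working session

There is one attempt and no reset: what is moved stays moved. The work goes in short steps, each a Python script; the robot and the scene stay as the last script left them, time stands still between calls to the robot, and variables do not carry over. Pictures are saved under pics/ and viewed, and the job is handed in when it is done.

```bash
ls; mkdir -p pics
python3 - <<'E'
from workcell import *
import cv2,numpy as np,pickle
for n in("scene","top","wrist"):
    c=camera(n);cv2.imwrite(f"pics/{n}0.png",c["image"]);pickle.dump(c,open(f"{n}0.pkl","wb"))
    print(n,c["fx"],c["fy"],c["cx"],c["cy"],np.round(c["cam_to_world"],3).tolist(),[k for k in c])
s=read_state();print(s["time"],s["eef_pos"],s["tool_rot"],s["finger_gap"],s["ft_force"],grip_point_offset)
E
```

```text
pics
scene 464.961377306551 464.961377306551 254.88919929896048 193.70794442939152 [[0.855, -0.347, 0.385, 1002.115], [0.518, 0.571, -0.637, -833.316], [0.001, 0.744, 0.668, 924.327], [0.0, 0.0, 0.0, 1.0]] ['image', 'range_z', 'fx', 'fy', 'cx', 'cy', 'cam_to_world']
top 372.3729774866491 372.3729774866491 259.63189173658634 189.00873699545414 [[0.014, 0.987, -0.161, 351.551], [-1.0, 0.015, 0.005, -66.616], [0.007, 0.161, 0.987, 1127.229], [0.0, 0.0, 0.0, 1.0]] ['image', 'range_z', 'fx', 'fy', 'cx', 'cy', 'cam_to_world']
wrist 281.3855238487801 281.3855238487801 255.69801203753508 191.78585234692366 [[0.444, -0.855, -0.269, 208.844], [0.896, 0.423, 0.134, 594.511], [-0.0, -0.3, 0.954, 372.936], [0.0, 0.0, 0.0, 1.0]] ['image', 'range_z', 'fx', 'fy', 'cx', 'cy', 'cam_to_world']
0.15 [277.26571075 559.86837403 230.87637053] [[ 4.43775943e-01  8.96137717e-01 -3.22606902e-04]
 [ 8.96137387e-01 -4.43776057e-01 -7.70585789e-04]
 [-8.33716209e-04  5.28673289e-05 -9.99999651e-01]] 85.42384728250974 [-0.94807382 -0.51529383 -0.40104276] -18.700000000000003
```

View pics/scene0.png

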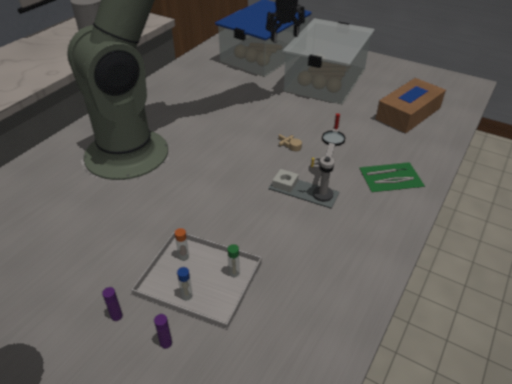

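View pics/top0.png

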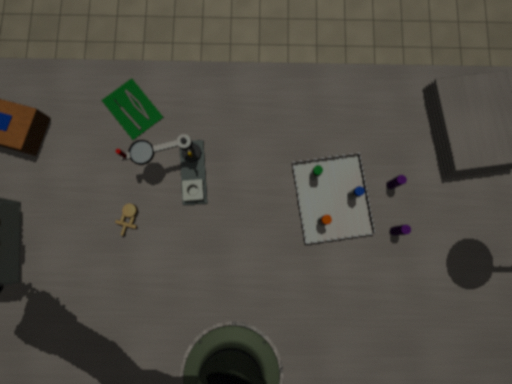

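View pics/wrist0.png

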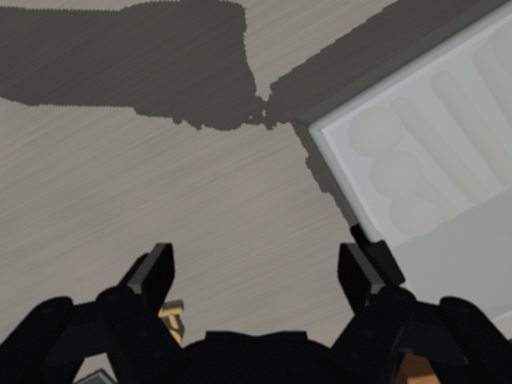

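The scene and top pictures agree. In the top view the tray is at about (332,198) px, with blue at (358,191), green at (317,171) and orange at (326,220). Purple look-alikes stand outside the tray. The stand's pivot is near (186,145), the white socket near (193,190) and the red handle near (120,153). I'll enlarge these next.

```bash
cat > h.py <<'E'
import numpy as np,cv2,pickle
def load(n): return pickle.load(open(n,"rb"))
def ray(c,u,v):
    d=np.array([(u-c["cx"])/c["fx"],-(v-c["cy"])/c["fy"],-1.0]); T=np.array(c["cam_to_world"])
    return T[:3,3],T[:3,:3]@d
def at_z(c,u,v,z):
    o,d=ray(c,u,v);return o+d*(z-o[2])/d[2]
def at_range(c,u,v):
    o,d=ray(c,u,v);return o+d*float(c["range_z"][int(round(v)),int(round(u))])
def proj(c,p):
    T=np.array(c["cam_to_world"]);q=T[:3,:3].T@(np.array(p)-T[:3,3])
    return c["cx"]+c["fx"]*q[0]/-q[2],c["cy"]-c["fy"]*q[1]/-q[2]
def crop(c,u0,v0,u1,v1,k,fn):
    cv2.imwrite(fn,cv2.resize(c["image"][v0:v1,u0:u1],None,fx=k,fy=k,interpolation=cv2.INTER_CUBIC))
E
python3 - <<'E'
from h import *
t=load("top0.pkl");s=load("scene0.pkl")
crop(t,100,120,220,210,6,"pics/t_stand.png");crop(t,285,145,385,250,5,"pics/t_tray.png")
crop(s,260,100,360,210,5,"pics/s_stand.png");crop(s,130,220,270,320,5,"pics/s_tray.png")
for n,p in dict(blue=(358,191),green=(317,171),orange=(326,220),piv=(184,141),lens=(142,152),blk=(188,184),plate=(205,180)).items(): print(n,at_range(t,*p).round(1))
E
```

```text
blue [ 517.5 -347.    99.7]
green [ 573.1 -232.9   98.8]
orange [ 435.2 -256.4   97.8]
piv [640.2 135.9 148.1]
lens [612.  253.1 131.6]
blk [541.4 141.3  35.4]
plate [559.2  95.1   8.8]
```

View pics/t_stand.png

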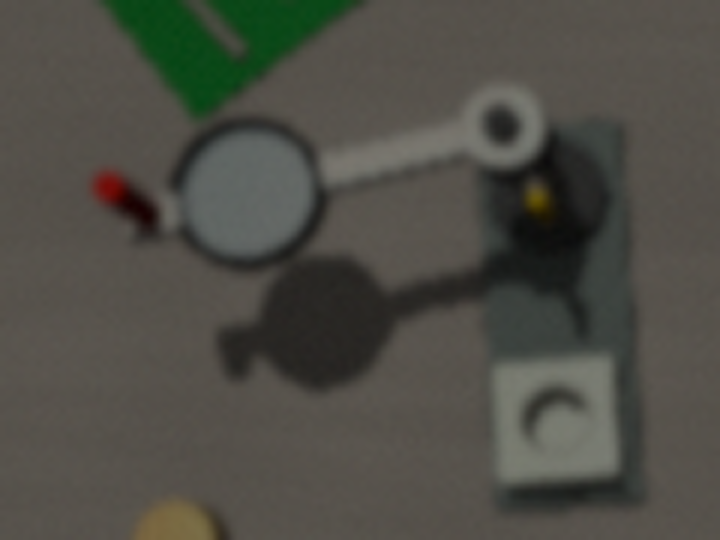

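View pics/t_tray.png

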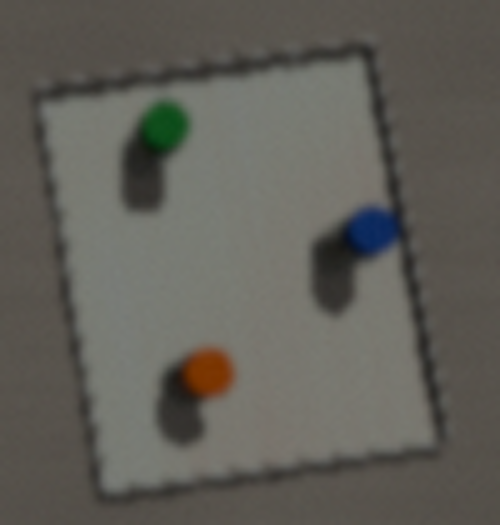

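View pics/s_stand.png

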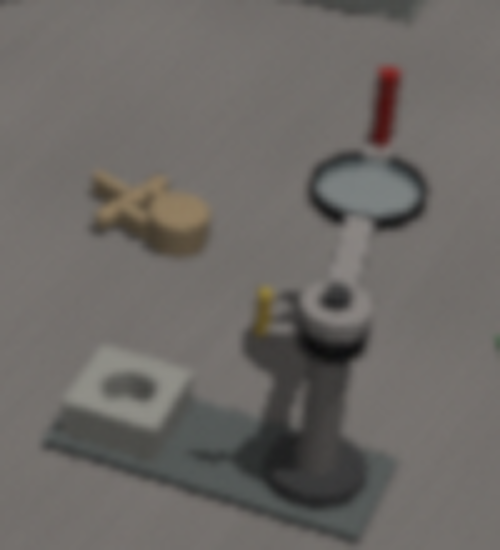

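View pics/s_tray.png

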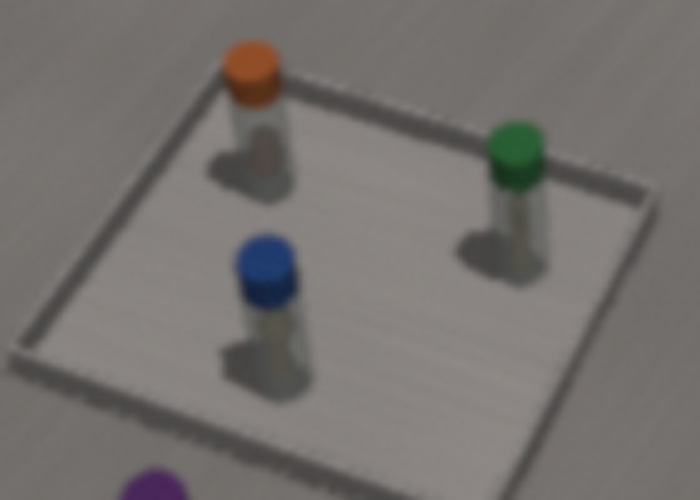

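The crops show these centres:
- **Block:** about (556,420) in the stand crop.
- **Hub ring:** (503,126).
- **Lens:** (248,194).
- **Handle top:** (108,187).
- **Blue cap:** (371,231) in the tray crop.

I'll check them against the given geometry.

Run:
```python
from h import *
t=load("top0.pkl");s=load("scene0.pkl")
f=lambda c,x,y,u0,v0,k,z:at_z(c,u0+(x+.5)/k-.5,v0+(y+.5)/k-.5,z)
print("TOP");T={}
for n,x,y,z in [("blk",556.5,420,34),("hub",503,126,148),("lens",248,194,131+5),("handle",108,187,186)]:
    T[n]=f(t,x,y,100,120,6,z);print(n,T[n].round(1))
for n,x,y in [("blue",371.5,231),("green",165,127),("orange",208,372.5)]: print(n,f(t,x,y,285,145,5,98).round(1))
print("SCENE");S={}
for n,x,y,z in [("blk",129,388,34),("hub",336,296,148),("lens",368,187,136),("handle",389,74,186)]:
    S[n]=f(s,x,y,260,100,5,z);print(n,S[n].round(1))
for n,x,y in [("blue",267,258),("green",517,143),("orange",252,62)]: print(n,f(s,x,y,130,220,5,98).round(1))
for D in(T,S):
    h=D["hub"][:2]
    for n in("blk","lens","handle"):
        d=D[n][:2]-h;print(n,np.hypot(*d).round(1),np.degrees(np.arctan2(d[1],d[0])).round(1))
# range-based hub centroid and block centroid
P={}
V,U=np.mgrid[120:210,100:220]
o=t["cam_to_world"];R=np.array(o)[:3,:3];r=t["range_z"][120:210,100:220]
d=np.stack([(U-t["cx"])/t["fx"],-(V-t["cy"])/t["fy"],-np.ones(U.shape)],-1)@R.T
W=np.array(o)[:3,3]+d*r[...,None]
for n,lo,hi,c in(("blk",30,40,T["blk"]),("lens",126,141,T["lens"])):
    m=(W[...,2]>lo)&(W[...,2]<hi)&(np.hypot(W[...,0]-c[0],W[...,1]-c[1])<50)
    q=W[m];
    if n=="blk":
        rc=cv2.minAreaRect(q[:,:2].astype(np.float32));print(n,len(q),rc,q[:,2].mean())
    else: print(n,len(q),q.mean(0))
```

```text
TOP
blk [525.  127.9  34. ]
hub [641.4 137.6 148. ]
lens [611.  254.7 136. ]
handle [600.1 299.1 186. ]
blue [ 518.4 -350.    98. ]
green [ 576.2 -234.7   98. ]
orange [ 437.7 -257.    98. ]
SCENE
blk [528.6 125.6  34. ]
hub [648.5 130.3 148. ]
lens [615.2 250.7 136. ]
handle [603.  294.1 186. ]
blue [ 522.8 -352.    98. ]
green [ 581.3 -236.6   98. ]
orange [ 442.3 -259.9   98. ]
blk 116.8 -175.2
lens 120.9 104.5
handle 166.7 104.3
blk 120.0 -177.7
lens 124.9 105.5
handle 170.0 105.5
blk 317 ((523.8180541992188, 128.97137451171875), (60.347618103027344, 59.91023635864258), 3.234957695007324) 34.29409909743257
lens 574 [610.70254004 254.18861602 134.21747758]
```

The two cameras differ by about 4 mm, but the geometry matches: radii about 120 and 166 mm, and arm to socket about 80°. I'll look at the socket closely with the wrist camera on the way.

```bash
cat >> h.py <<'E'
def Rz(az):
    a=np.radians(az);x=np.array([np.cos(a),np.sin(a),0]);z=np.array([0,0,-1.]);return np.stack([x,np.cross(z,x),z],1)
def snap(n,fn):
    from workcell import camera
    c=camera(n);pickle.dump(c,open(fn+".pkl","wb"));cv2.imwrite("pics/"+fn+".png",c["image"]);return c
E
python3 - <<'E'
from h import *
from workcell import *
for p,az in (((524,127,250),14),((519,-351,250),-34),((524,127,250),90),((600,298,250),90),((477,125,150),90)):
    print(p,az,np.round(inverse_kinematics(p,Rz(az)),2))
movep((524,127,240),Rz(14))
s=read_state();print(s["time"],s["eef_pos"].round(1),s["qpos"].round(2))
c=snap("wrist","w_sock");
for p in((524,127,34),(641,137,148)):print(proj(c,p))
E
```

```text
(524, 127, 250) 14 [-0.6   0.38  0.34  1.82 -0.15  0.97  0.04]
(519, -351, 250) -34 [-0.1   0.74  1.04  1.61 -0.67  1.19  0.49]
(524, 127, 250) 90 [-0.38  0.36  0.04  1.81 -0.02  0.97  1.24]
(600, 298, 250) 90 [-0.51  0.58 -0.07  1.45  0.04  1.12  0.99]
(477, 125, 150) 90 [-0.38  0.43  0.    2.02 -0.    0.69  1.2 ]
1.9583 [523.8 128.3 239.9] [-0.6   0.39  0.33  1.83 -0.16  0.94  0.05]
(np.float64(255.19281847133294), np.float64(168.50352952519947))
(np.float64(384.1548762140104), np.float64(217.1301277785154))
```

View pics/w_sock.png

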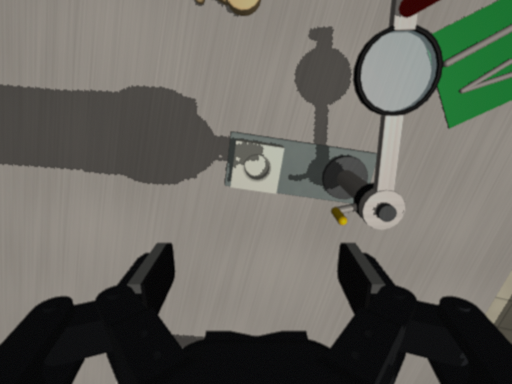

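The white socket mouth is at about (257,166), the hub at (384,211) and the lens at (398,69). I'll take two more views with the wrist turned, so that errors fixed to the tool average out.

Run:
```python
from h import *
from workcell import *
cs=[load("w_sock.pkl")]
for az in (100,-70):
    movep((524,127,230),Rz(az)); wait(0.2)
    s=read_state();print(s["time"],s["eef_pos"].round(1),s["qpos"].round(2))
    cs.append(snap("wrist",f"w_sock{az}"))
ims=[]
for c in cs:
    u,v=map(int,proj(c,(524,127,34)));print(u,v)
    ims.append(cv2.resize(c["image"][max(v-32,0):v+32,u-32:u+32],None,fx=6,fy=6,interpolation=cv2.INTER_CUBIC)[:384])
cv2.imwrite("pics/socks.png",cv2.resize(np.hstack(ims),None,fx=.69,fy=.69)) 
for i in ims: print(i.shape)
```

```text
3.475 [524.  127.1 230. ] [-0.34  0.39 -0.02  1.83  0.01  0.93  1.39]
6.0417 [524. 127. 230.] [-0.84  0.47  0.68  1.85 -0.35  0.95 -1.22]
255 168
255 168
256 169
(384, 384, 3)
(384, 384, 3)
(384, 384, 3)
```

View pics/socks.png

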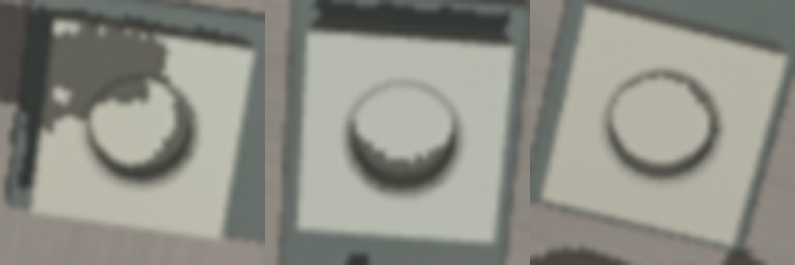

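View pics/w_sock100.png

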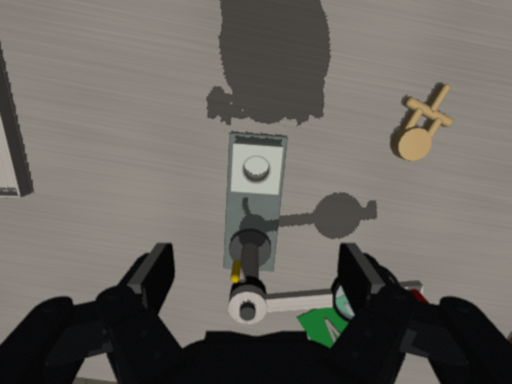

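View pics/w_sock-70.png

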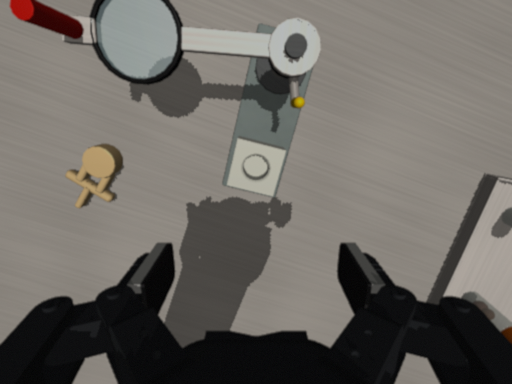

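Run:
```python
from h import *
for fn,u0,v0,x,y in(("w_sock",255,168,141,129),("w_sock100",255,168,138.3,136),("w_sock-70",256,169,133.2,125.5)):
    c=load(fn+".pkl");print(fn,at_z(c,u0-32+x/4.14-.4,v0-32+y/4.14-.4,34).round(1))
c=load("w_sock-70.pkl")
for n,u,v,z in(("hub",296,47,148),("lens",138,37,136),("htop",24,8,186),("pintop",298,102,145)):print(n,at_z(c,u,v,z).round(1))
c=load("w_sock100.pkl")
for n,u,v,z in(("hub",248,307,148),):print(n,at_z(c,u,v,z).round(1))
c=load("w_sock.pkl")
for n,u,v,z in(("hub",384,211,148),("lens",398,69,136)):print(n,at_z(c,u,v,z).round(1))
```

```text
w_sock [525.2 129.6  34. ]
w_sock100 [524.  128.1  34. ]
w_sock-70 [526.5 128.3  34. ]
hub [642.7 139.8 148. ]
lens [610.9 253.  136. ]
htop [600.1 297.  186. ]
pintop [608.5 123.6 145. ]
hub [633.6 139.4 148. ]
hub [638.6 142.5 148. ]
lens [610.3 256.9 136. ]
```

Socket at (525.2, 128.2), with all views within 1.5 mm. The pivot solved from the socket and lens is (644.0, 139.6). That predicts the handle at (600.2, 298.7), against a measured (600, 298). Next is the blue vial.

Run:
```python
from h import *
from workcell import *
movep((519,-350,230),Rz(-34)); wait(0.2)
s=read_state();print(s["time"],s["eef_pos"].round(1),s["qpos"].round(2))
c=snap("wrist","w_v1");print(proj(c,(519,-350,98)),proj(c,(519,-350,3)))
crop(c,200,100,320,220,5,"pics/w_v1c.png")
```

```text
8.0333 [ 519.5 -349.2  230. ] [ 0.13  0.59  0.56  1.62 -0.35  1.04  0.21]
(np.float64(255.76964507459908), np.float64(184.3681958594244)) (np.float64(255.79410468039222), np.float64(164.7999962975207))
```

View pics/w_v1.png

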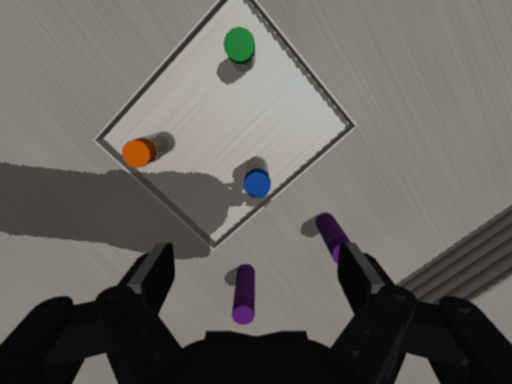

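View pics/w_v1c.png

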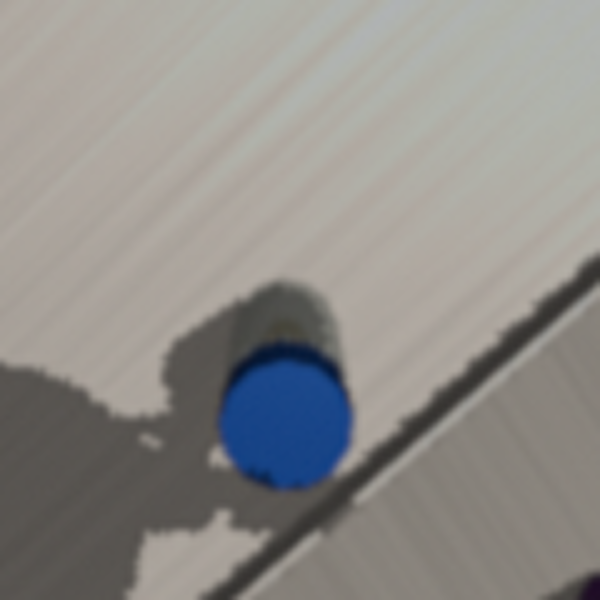

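The blue cap centre is at (256.8,184.4). The purple look-alikes have tops at about (345,260) and (243,315).

Run:
```python
from h import *
c=load("w_v1.pkl");b=at_z(c,256.8,184.4,98);print(b)
ax=Rz(-34)
for n,u,v,z in(("p1 foot",325,216,0),("p2 foot",245,268,0),("green",239,45,98),("orange",139,153,98)):
    p=at_z(c,u,v,z);print(n,p.round(),"tool",(ax.T@(p-b)).round(), np.linalg.norm((p-b)[:2]).round())
```

```text
[ 519.84727585 -350.61054722   98.        ]
p1 foot [ 559. -467.    0.] tool [98. 75. 98.] 123.0
p2 foot [ 416. -473.    0.] tool [-17. 160.  98.] 161.0
green [ 578. -236.   98.] tool [ -16. -127.    0.] 128.0
orange [ 442. -260.   98.] tool [-115.  -32.    0.] 120.0
```

Everything clears the fingers. Now I'll grasp the vial.

Run:
```python
from h import *
from workcell import *
R=Rz(-34)
movel((519.6,-350.5,140),R)
g=movel((519.6,-350.5,62),max_speed=80,guard=15);wait(.1)
s=read_state();print(g,s["time"],s["eef_pos"].round(1),s["ft_force"].round(1))
clamp();s=read_state();print(s["time"],s["finger_gap"],s["eef_pos"].round(1),s["ft_force"].round(1))
movel((519.6,-350.5,72),max_speed=40)
s=read_state();print(s["time"],s["finger_gap"],s["ft_force"].round(1))
c=snap("wrist","w_g");snap("scene","s_g")
```

```text
False 10.0583 [ 519.9 -350.6   62.5] [-0.7  0.6  0.3]
10.6333 26.26928248371071 [ 519.7 -350.6   62.2] [-0.6  0.8  4.7]
11.0333 26.358087142184054 [ 0.1  0.5 -1. ]
```

View pics/w_g.png

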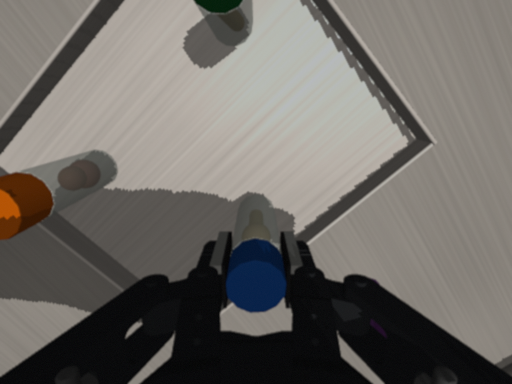

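View pics/s_g.png

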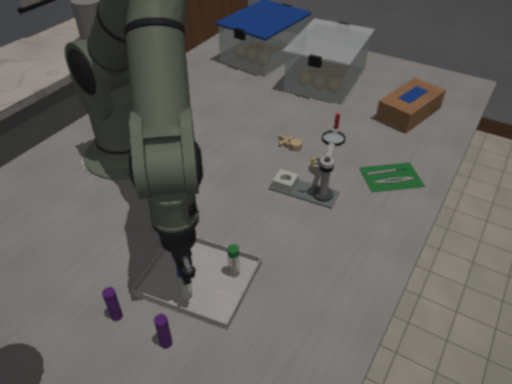

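Run:
```python
from h import *
c=load("w_g.pkl");crop(c,200,180,320,330,4,"pics/w_gc.png")
R=Rz(-34)
for z in(107.5,12.5):
  print(z,proj(c,(519.7,-350.6,z)),[np.round(proj(c,np.array((519.7,-350.6,z))+14*s*R[:,i]),1) for i in(0,1) for s in(-1,1)])
```

```text
107.5 (np.float64(255.64724241094822), np.float64(285.9641375725979)) [array([224.2, 286. ]), array([287.1, 286. ]), array([255.6, 258.2]), array([255.7, 311.9])]
12.5 (np.float64(255.68630311211476), np.float64(209.25947076769933)) [array([237.4, 209.3]), array([273.9, 209.3]), array([255.7, 191.9]), array([255.7, 226. ])]
```

View pics/w_gc.png

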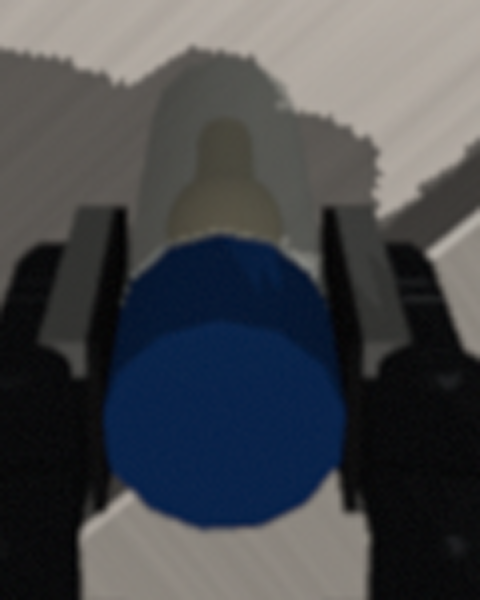

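The grip is centred and vertical: the cap top is at (256,286), as predicted. Carrying it to the socket and lowering it under guard.

```bash
python3 - <<'E'
from h import *
from workcell import *
movel((519.6,-350.5,225),max_speed=200)
movep((525.2,128.2,225),Rz(95))
s=read_state();print(s["time"],s["eef_pos"].round(1),s["finger_gap"])
movel((525.2,128.2,112),max_speed=150);wait(.3)
s=read_state();print(s["time"],s["eef_pos"].round(1),s["ft_force"].round(1))
snap("wrist","w_pre");snap("scene","s_pre");c=snap("top","t_pre")
E
python3 -c "
from h import *
c=load('s_pre.pkl');crop(c,260,100,360,210,5,'pics/s_prec.png')"
```

```text
13.7917 [525.5 127.1 224.8] 26.818189167426404
14.9917 [525.4 128.3 112.5] [-0.2 -0.7  0.3]
```

View pics/w_pre.png

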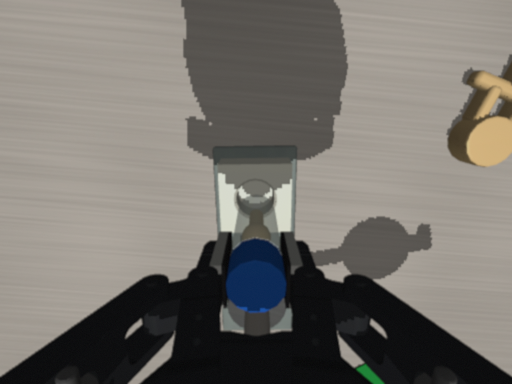

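View pics/s_prec.png

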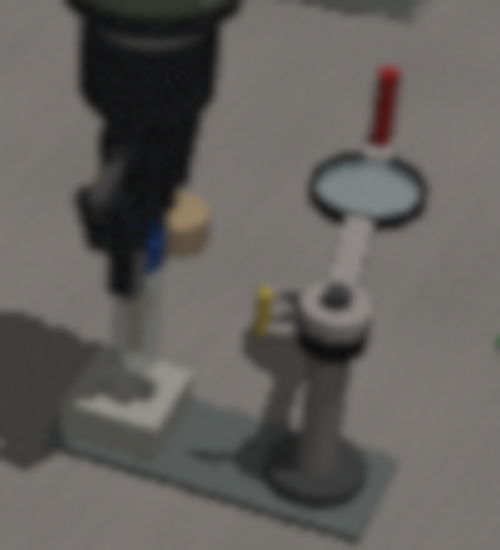

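The vial hangs over the socket, with its foot centred on the bore laterally at about column 256. Lowering under guard.

Run:
```python
from h import *
from workcell import *
g=movel((525.2,128.2,78),max_speed=40,guard=10)
s=read_state();print(g,s["time"],s["eef_pos"].round(1),s["ft_force"].round(1))
if not g:
    g=movel((525.2,128.2,68),max_speed=20,guard=6)
    s=read_state();print(g,s["time"],s["eef_pos"].round(1),s["ft_force"].round(1))
snap("wrist","w_in")
c=snap("scene","s_in");crop(c,260,100,360,210,5,'pics/s_inc.png')
```

```text
False 16.1417 [525.3 128.2  78.2] [-0.5 -0.9 -1.1]
True 16.55 [525.4 128.3  71.1] [-2.9 -0.2 12.6]
```

View pics/s_inc.png

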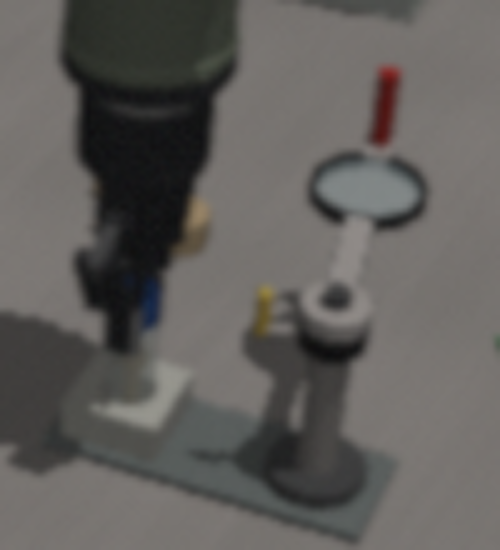

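It made contact at TCP z 71.1, exactly where the floor should be (71.2). Releasing and retreating straight up.

Run:
```python
from h import *
from workcell import *
open_gripper();s=read_state();print(s["time"],s["finger_gap"],s["ft_force"].round(1))
movel((525.2,128.2,140),max_speed=80)
movel((525.2,128.2,225),max_speed=180);wait(.1)
c=snap("wrist","w_out");crop(c,200,100,320,220,5,'pics/w_outc.png');print(proj(c,(525.2,128.2,107)),proj(c,(525.2,128.2,34)))
c=snap("scene","s_out");crop(c,260,100,360,210,5,'pics/s_outc.png')
print(read_state()["time"])
```

```text
17.2583 84.98808458638507 [-0.1 -0.3  0.1]
(np.float64(255.30708087178536), np.float64(187.54359517886817)) (np.float64(255.38669618630448), np.float64(170.39370626034727))
19.1
```

View pics/s_outc.png

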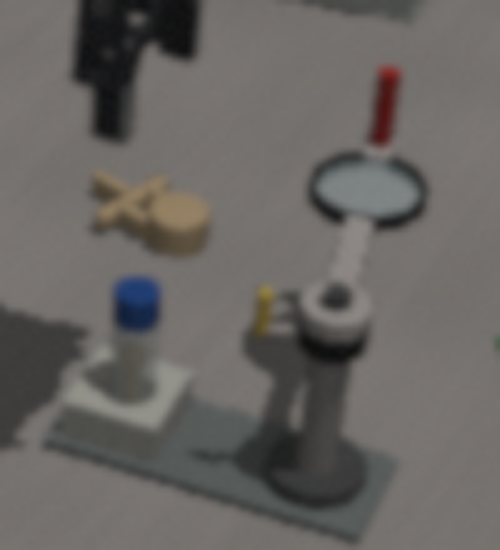

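View pics/w_outc.png

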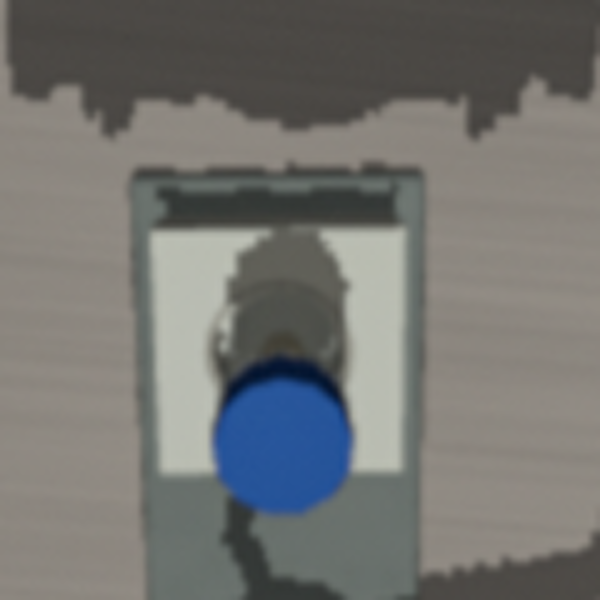

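The vial is seated upright, with its cap at (283,438) in the crop, as predicted. Now to the handle, with the jaws along its direction of swing (azimuth 15°).

Run:
```python
from h import *
from workcell import *
piv=np.array([644.0,139.6])
for th in range(0,81,10):
    a=np.radians(105.4+th);p=piv+165*np.array([np.cos(a),np.sin(a)])
    q=inverse_kinematics((*p,147),Rz(15.4+th));print(th,p.round(1),None if q is None else np.round(q,2))
movep((600.2,298.5,235),Rz(15.4));wait(.2)
c=snap("wrist","w_h");print(proj(c,(600.2,298.5,186)),proj(c,(600.2,298.5,136)),read_state()["time"])
```

```text
0 [600.2 298.7] [-0.73  0.71  0.29  1.55 -0.24  0.92 -0.09]
10 [573.2 288.7] [-0.72  0.66  0.25  1.64 -0.2   0.87  0.05]
20 [548.4 274.1] [-0.7   0.61  0.2   1.72 -0.16  0.83  0.19]
30 [526.5 255.5] [-0.66  0.57  0.16  1.79 -0.12  0.79  0.35]
40 [508.2 233.3] [-0.62  0.53  0.11  1.86 -0.08  0.76  0.51]
50 [494.  208.3] [-0.57  0.5   0.08  1.92 -0.06  0.73  0.68]
60 [484.3 181.2] [-0.51  0.47  0.05  1.96 -0.03  0.71  0.88]
70 [479.5 152.8] [-0.44  0.45  0.02  2.   -0.01  0.7   1.08]
80 [479.7 124.1] [-0.36  0.44 -0.01  2.01  0.01  0.69  1.28]
(np.float64(255.00957990739596), np.float64(213.28942311738)) (np.float64(255.13665691547644), np.float64(192.5663492102194)) 20.6917
```

View pics/w_h.png

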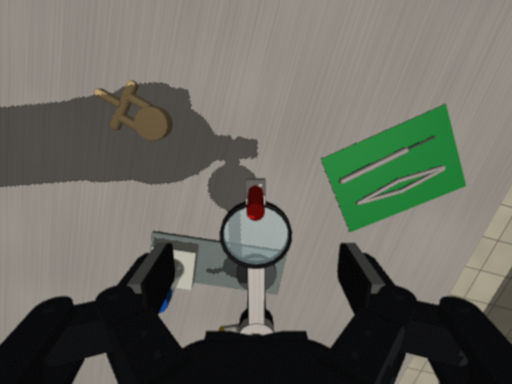

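The handle top is at (256,211), within 2 px of the prediction. Descending, clamping, and swinging to 70°.

Run:
```python
from h import *
from workcell import *
piv=np.array([644.0,139.6])
def P(th,z=147):
    a=np.radians(105.4+th);return (*(piv+165*np.array([np.cos(a),np.sin(a)])),z)
g=movel(P(0),max_speed=80,guard=10);s=read_state();print(g,s["time"],s["eef_pos"].round(1))
if not g:
    clamp();s=read_state();print(s["time"],s["finger_gap"],s["eef_pos"].round(1),s["ft_force"].round(1))
    if 8<s["finger_gap"]<17:
        for th in range(10,71,10):
            g=movel(P(th),Rz(15.4+th),max_speed=80,guard=25);s=read_state()
            print(th,g,round(s["time"],2),s["eef_pos"].round(1),s["ft_force"].round(1),round(s["finger_gap"],1))
            if g:break
snap("wrist","w_a");c=snap("scene","s_a");crop(c,240,80,360,210,5,'pics/s_ac.png')
```

```text
False 21.9417 [600.4 298.8 147.6]
22.6 12.660256681073443 [600.1 298.7 147.2] [-2.6 -0.7  3.9]
10 False 23.11 [573.7 288.9 147.1] [1.5 1.4 1.4] 12.1
20 False 23.62 [549.  274.5 147.1] [1.7 0.5 3.5] 12.6
30 False 24.12 [527.1 255.9 147.1] [1.8 1.2 4.6] 12.6
40 False 24.63 [508.6 233.8 147.1] [2.2 2.5 5.6] 12.5
50 False 25.14 [494.4 208.7 147. ] [1.  1.9 5.6] 12.5
60 False 25.65 [484.6 181.6 147. ] [0.1 3.3 5.6] 12.4
70 False 26.16 [479.8 153.3 147. ] [-0.3  3.3  6.7] 12.3
```

View pics/s_ac.png

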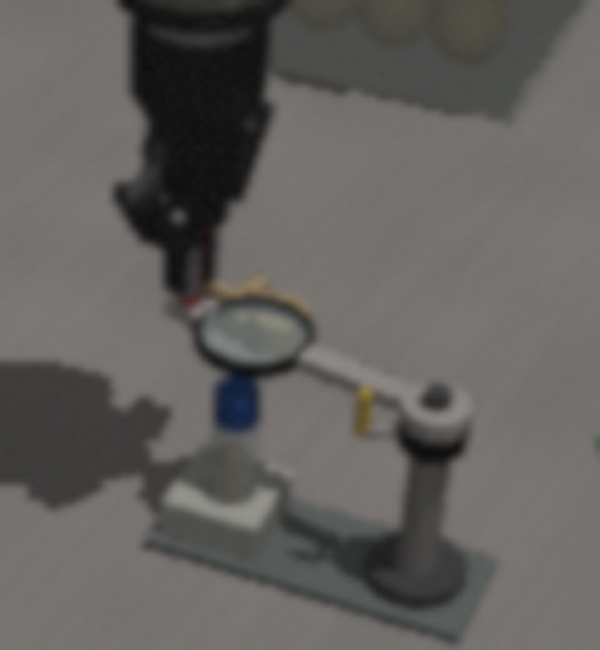

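View pics/w_a.png

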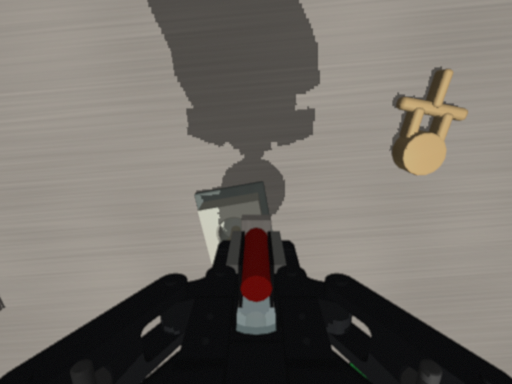

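The arm follows, with the peg at (256,285) between the pads and the lens nearly over the vial. Now I'll press into the stop under guard.

Run:
```python
from h import *
from workcell import *
piv=np.array([644.0,139.6])
def P(th,z=147):
    a=np.radians(105.4+th);return (*(piv+165*np.array([np.cos(a),np.sin(a)])),z)
for th in (75,78,79,80,81,82,83):
    g=movel(P(th),Rz(15.4+th),max_speed=40 if th<79 else 15,guard=12 if th>78 else 25);wait(.1);s=read_state()
    e=s["eef_pos"][:2]-piv
    print(th,g,round(s["time"],2),s["eef_pos"].round(1),s["ft_force"].round(1),round(s["finger_gap"],1),np.degrees(np.arctan2(e[1],e[0]))%360-105.4)
    if g or abs(s["ft_force"][1])>15:break
```

```text
75 False 26.87 [479.2 139.3 147. ] [-0.5  3.6  8.1] 12.4 74.71988580143537
78 False 27.33 [479.4 130.6 147. ] [-0.9  3.5  8.1] 12.8 77.7325746361447
79 False 27.77 [479.7 127.8 147. ] [-0.9  3.9  8.5] 12.5 78.71766715741575
80 False 28.22 [479.9 124.9 147. ] [-1.5  3.5  7.4] 12.3 79.72583777890662
81 False 28.66 [480.1 122.5 147. ] [-2.4  6.2  7.9] 12.4 80.54436365170855
82 False 29.1 [480.3 121.1 147. ] [-3.9 15.9  7.4] 12.2 81.04955766268276
```

The force rises from 3.5 to 16 N and the motion stalls between the 81° and 82° targets, so the arm is on its stop. I'll verify this with pictures.

Run:
```python
from h import *
from workcell import *
wait(.5);s=read_state();print(s["time"],s["eef_pos"].round(2),s["ft_force"].round(1),s["finger_gap"],np.abs(s["qvel"]).max())
snap("wrist","w_f");c=snap("scene","s_f");crop(c,240,80,360,210,5,'pics/s_fc.png')
c=snap("top","t_f");crop(c,150,110,270,220,5,'pics/t_fc.png')
t=load("top0.pkl");m=cv2.absdiff(t["image"],c["image"])[145:250,285:410].max();print("tray diff",m)
wait(.3);s=read_state();print(s["eef_pos"].round(2),s["ft_force"].round(1))
```

```text
29.6 [480.29 121.11 147.03] [-3.3 15.4  6.2] 12.48512205979897 0.003003696539538064
tray diff 132
[480.29 121.11 147.03] [-3.8 15.7  7.2]
```

View pics/s_fc.png

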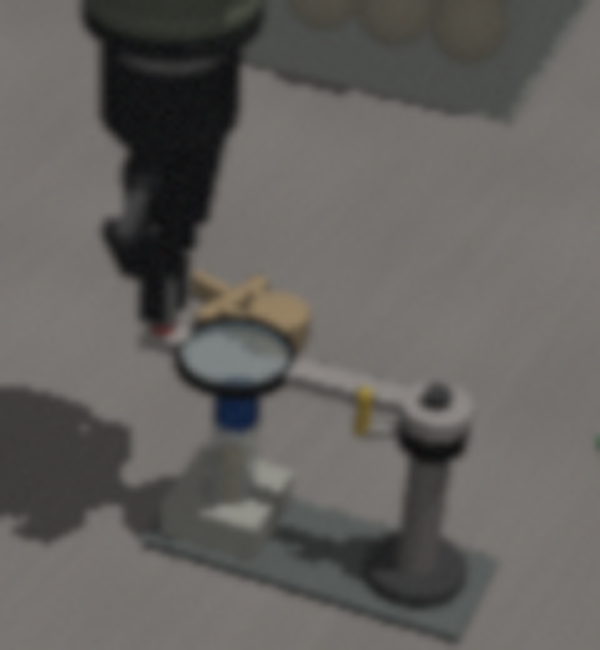

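View pics/s_f.png

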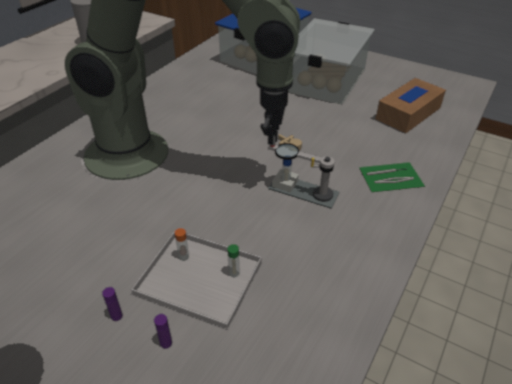

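View pics/w_f.png

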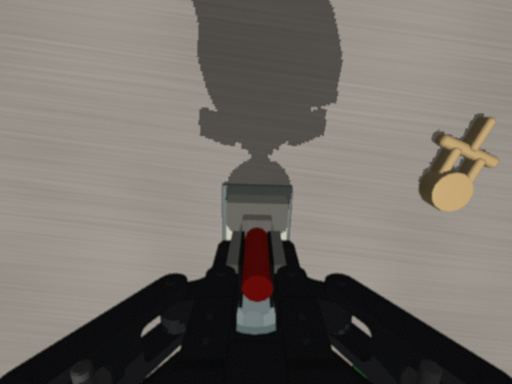

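The pictures show the lens over the blue vial, the arm against the yellow pin and the peg pinched. Orange, green and the vertebra are where they started. The tray-area pixel difference is expected, since the blue vial and the robot's shadow are gone from there. Handing in.

```bash
python3 -c "
from workcell import *
print(finish_job())"
```

```text
the job is handed in; nothing more can be done
None
```

The blue-capped vial is standing in the socket, let go. The magnifier arm is held against its stop by the red handle with the lens over the vial. I handed the job in at about 30 s of the 61 s allowed; it reports no verdict.

- **Vial:** The guarded lowering stopped at TCP height 71.1 mm, and 71.2 mm was predicted for the vial resting on the socket floor. After release, the pictures showed it upright and centred.
- **Magnifier arm:** I swung the arm by its handle until the force across the jaws rose from about 3.5 N to 16 N and the motion stalled. The measured angle was about 81° against a nominal 80°, which fits my estimate of the pivot position being slightly off. The pose was steady over the last 0.3 s I checked, with a finger gap of 12.5 mm on the peg.
- **Bystanders:** In the last pictures the orange and green vials and the vertebra look unmoved. I judged that by eye.

Two checks disagreed:
- **Camera offset:** The scene and top cameras differed by about 4 mm, so I relied on wrist views, where the socket agreed to about 1.5 mm.
- **Tray image difference:** The before/after image difference over the tray was large (132). The blue vial had left that area and the shadows changed, so this check says nothing about the other two vials.

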